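Run a brass elbow into a clamped test port and clock its outlet

ROBOT

A 7-joint arm with a two-finger parallel gripper is mounted at the origin on the work surface. World frame = base frame: x ahead of the robot, y to its left, z up, the work surface at z = 0. Lengths are in m, angles in rad, forces in N, time in s.
With the tool pointing down it reaches from about 0.4 to 0.85 m from the base axis. Payload 10.4 kg.
Tool frame: the origin (TCP) lies midway between the tips of the shut fingers; the grasp point (between the pads) lies 19 mm behind it (manip.hold_point_z is the distance from the TCP to the grasp point, in m); z points along the fingers, y is the line along which they close (so a half turn about z gives the same grasp; the last joint's range is limited). The gripper opens to 85 mm and grips with 20 to 120 N. Pads are 22 mm wide; open, the fingers measure 114 mm over their backs; the gripper's body (76 mm by 85 mm) begins 54 mm behind the grasp point. The pads swing forward as they close: fully open they stand 13 mm farther back than shut.
Start: joints at [-1.353, 0.332, -0.065, 1.46, 0.022, 1.35, -0.088], TCP at [0.149, 0.607, 0.231] pointing down, gripper open.
Joint ranges: [-2.6, 2.6], [-0.5, 2.12], [-1.47, 1.34], [0.16, 2.42], [-1.27, 4.41], [0.06, 2.06], [-2.6, 2.6]. Speed limits (rad/s): [2.22, 2.22, 2.79, 2.79, 3.14, 3.14, 3.14].

INTERFACE

Orientations are given as a unit quaternion [x, y, z, w].
In Python, from workcell import manip, eyes, job gives the robot as it stands.
- The arm moves only by the shell command python3 -m crank 'ROWS' [FORCE]. ROWS is JSON, a list that holds one entry, the list of rows, each a list of 7 numbers: the finger opening in cm, from 0 to 8.54, then the shift along the world's x, y, z in cm, then the turn, a rotation vector about the world's x, y, z in degrees. In form: [[[hand, x, y, z, ax, ay, az], ...]]. A call has 1 to 20 rows; each row shifts and turns the commanded pose from where the row before left it; what a row does not reach is not made up. A row lasts 1/8 s, in which the tool goes at most 62.5 mm and 10.7 degrees, less where a joint would pass 70% of its speed; a pose out of reach is approached as far as the arm can. A call with a gripper value outside its range is refused whole. The fingers move at their own pace and stop on an object; FORCE is the grip in N (left out, the last holds). Time passes only in rows, so rows that do not move let the fingers close. It gives the time, the measured TCP pose, the force, the opening and the grip force at its end, in the units of the state.
- manip.get_obs(): the state, without advancing time (a new reading comes with each control period).
- eyes.camera(name): name is "side" or "top" or "wrist"; returns (picture, depth): 384x512x3 uint8, red, green, blue; 384x512 float32, m along the optical axis (not along the pixel's ray), 0 where there is no reading.
- eyes.camera_params(name): a dict with "fx", "fy", "cx", "cy" (pixels), "world_from_camera" (4x4, takes a point from camera to world coordinates); the wrist camera has in their place "hand_eye" (4x4, takes a point from camera to tool coordinates, whose origin is the TCP and whose axes are the flange's). Camera axes: x right, y down, z forward; pixel columns grow to the right and rows downward; lengths in m; the calibration is good to about 2 mm. A picture is of the moment at which its call begins: read the wrist's pose just before it. camera_params takes no time and is no camera call.
- job.hand_in(): hands the job in; it is judged then, once.
The state is a dict: "clock": time; "joint_pos": joint angles; "joint_velocities": joint speeds; "tau": joint torques, N m; "position": TCP position; "ee_rot": TCP orientation; "ft_force": force on the tool from outside, world axes, zero at the start; "torque": the same for the moment, N m; "grip_width": opening from 0.0 (shut) to 1.0 (fully open); "grasp_force": force on a finger pad.
Only numpy, scipy, OpenCV 4.12 (cv2) and the standard library are available. Lean on these libraries where they do the work, as an engineer would, in place of code of your own. Each camera call takes 0.05 s, during which the arm holds its last target. There are 200 camera calls.

TASK

Take the brass elbow out of the black tray and set it into the clamped brass test port with its barb over the red mark, then screw it in clockwise until you feel the resistance rise firmly, without forcing it. Then back it off until the barb points at the yellow mark, and let go of it there, upright in the port. Leave the two spare reducers and the caliper where they are.

Things in the scene. Friction and masses are not known exactly. Their poses are not given: they have to be found in the camera images.
- elbow: Loose brass elbow, 220 g, 78 mm tall, upright, thread down. Origin: centre of its underside; z up the thread axis, x along the barb. Spigot 24 mm across (end chamfered to 19) up to 36 mm, collar 30 mm across to 40, square block 26 x 26 mm (sides along x, y) to 78. Grip hard (about 60 N) across the block's y faces, 55 to 65 mm above the underside.
- elbow_centre (a point): The elbow's axis half-way up, 39 mm above its underside; axes as elbow. Two thread lugs, 5 mm thick round studs, stick out of the spigot along the elbow's +y and -y, centred 14 mm above the underside, reaching 17.5 mm from the axis.
- barb_tip (a point): End of the elbow's barb: 16 mm thick, level, along the elbow's +x, 50 mm from the axis, 48 mm above the underside.
- fixture: Fixed blue vise clamping an upright brass port 50 mm across. Base plate 130 x 190 mm, origin at the centre of its underside, on the port's axis, z up; port rim at 72 mm, jaw tops (on +y and -y) at 62 mm. A black bracket on the +x side, top at 66 mm, bears a yellow mark straight along +x and a red mark 35 degrees anticlockwise of it seen from above.
- port_mouth (a point): Centre of the port's mouth at rim height; axes as fixture, x toward the yellow mark. Bore 25.3 mm across, 36 mm deep. The rim has two gaps that pass the elbow's lugs only while the barb points at the red mark, within about 8 degrees; they land with the elbow's underside 26.5 mm below the rim. Contact forces between elbow and port adding up to over 60 N are forcing.
- thread (a point): Point on the port's axis, 14 mm below the rim, at the thread; axes as fixture. Clockwise (seen from above) the lugs pass under the thread, the elbow sinks 0.0375 mm per degree, with 2 mm axial play. It runs freely, then meets an unseen stiff spring stop at an angle that differs each time, 47 to 83 degrees past the red mark (12 to 48 past the yellow).
- mark (a point): Middle of the yellow mark, 50 mm from the port's axis along the fixture's +x, 4 mm below the rim: the barb's end finishes above it. At the stop, before this, torque about the axis rises about 0.06 N m per degree turned: firm is 0.1 to 0.2 N m above the running friction (itself under 0.1), over 0.35 is forced.
- reducer0_centre (a point): Centre of a spare brass reducer, 36 mm across, 34 mm tall, standing in the tray: leave alone.
- reducer1_centre (a point): Centre of the second spare reducer, the same: leave alone.
- caliper_centre (a point): Centre of a digital caliper lying on the bench beyond the work, 230 mm long along its y: leave alone.
- tray: Fixed black tray 130 x 200 mm, walls 16 mm high, floor 4 mm thick; origin at the centre of its underside. The elbow stands in its -y half, the reducers in its +y half.

How it is judged:
On the way, in this order (a step that is already met when the one before it is completed fails the run):
1. the elbow is down in the port, its lugs through the gaps (horizontal distance between elbow_centre and port_mouth below 0.006 m and z of elbow_centre in the frame of port_mouth below 0.0165 m), for 0.1 s.
2. it is screwed in clockwise until it bears on the hidden stop (at least 3 N there) (horizontal distance between elbow_centre and port_mouth below 0.006 m and contact force between tooth and elbow above 3 N), for 0.1 s.
At the end, for the whole second after the job is handed in: The elbow stands still and released in the port, within 6 mm of its axis and 0.10 rad of upright, its underside at least 22.5 mm below the rim, and the barb's end within 7 mm (level distance) of the yellow mark (all of step 1 and horizontal distance between barb_tip and mark below 0.007 m and angle between elbow's own z axis and vertical below 0.1 rad and linear speed of elbow below 0.02 m/s); the robot touches nothing.
It fails at once if the thread is forced: more than 25 N on the hidden stop (about 0.38 N m) (contact force between tooth and elbow above 25 N).
It fails at once if the elbow is pressed on the port with more than 60 N, all contacts added (contact force between elbow and fixture above 60 N).
It fails at once if a spare reducer or the caliper is moved by more than 15 mm (distance of any of reducer0_centre, reducer1_centre, caliper_centre from where it was at the start of the episode above 0.015 m).
It also fails if it takes over 72 s, if anything falls off the work surface, if the arm or the gripper's body presses on something with over 40 N, if the wrist force passes 120 N, or if a joint passes its speed limit or range.

## Working session

There is one attempt and no reset: what is moved stays moved. The work goes in short steps, Python scripts to look and compute and a shell command to move; the robot and the scene stay as the last step left them, time stands still between calls to the robot, and variables do not carry over. Pictures are saved under pics/ and viewed, at most 10 in all, crops included, and the job is handed in when it is done.

```bash
mkdir -p pics; python3 - <<'E'
from workcell import manip, eyes, job
import cv2, numpy as np
o=manip.get_obs(); print({k:np.round(v,3).tolist() for k,v in o.items()}, manip.hold_point_z)
for n in ("top","side"):
    p,d=eyes.camera(n); cv2.imwrite(f"pics/{n}0.png",p[:,:,::-1]); np.savez(f"{n}0.npz",p=p,d=d)
    print(n,{k:np.round(v,3).tolist() for k,v in eyes.camera_params(n).items()})
E
```

```text
{'clock': 0.0, 'joint_pos': [-1.353, 0.333, -0.065, 1.461, 0.022, 1.35, -0.089], 'joint_velocities': [0.0, 0.0, -0.002, 0.001, 0.002, 0.001, 0.0], 'tau': [-0.0, -62.543, 0.049, -39.161, 0.016, 0.01, -0.0], 'position': [0.149, 0.607, 0.23], 'ee_rot': [0.12, 0.993, -0.001, -0.0], 'ft_force': [-0.366, 0.186, -0.076], 'torque': [-0.031, -0.007, 0.056], 'grasp_force': 0.0, 'grip_width': 0.997} 0.0187
top {'fx': 388.342, 'fy': 388.342, 'cx': 245.882, 'cy': 184.983, 'world_from_camera': [[0.005, -1.0, 0.031, 0.592], [-1.0, -0.005, -0.0, 0.022], [0.0, -0.031, -1.0, 0.96], [0.0, 0.0, 0.0, 1.0]]}
side {'fx': 477.286, 'fy': 477.286, 'cx': 256.5, 'cy': 201.949, 'world_from_camera': [[0.828, -0.265, 0.495, 0.187], [-0.561, -0.425, 0.711, -0.584], [0.022, -0.866, -0.5, 0.499], [0.0, 0.0, 0.0, 1.0]]}
```

View pics/top0.png

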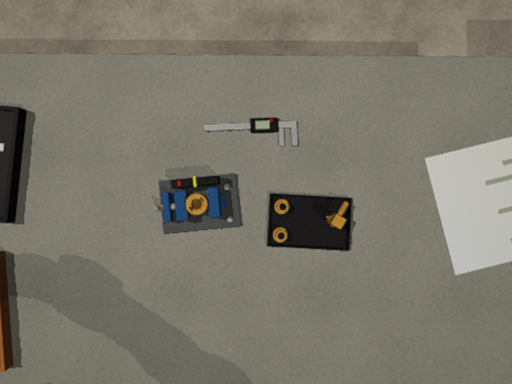

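View pics/side0.png

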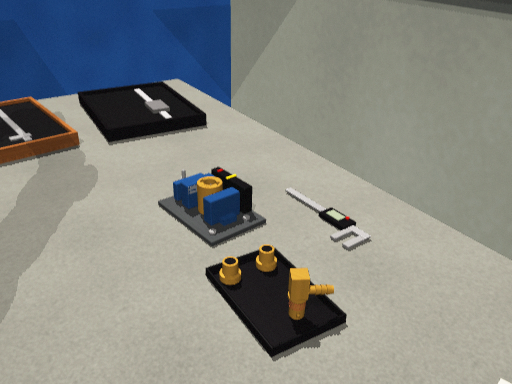

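The top view shows the port near (197,204) and its yellow mark near (195,182), with the red mark near (180,183). The elbow block is at (338,222) with its barb toward (347,205), the reducers are at (281,207) and (280,236), and the caliper is at (250,127). The side view agrees: elbow upright at (299,290), port at (209,190).

```bash
cat > h.py <<'E'
import numpy as np, cv2
from workcell import eyes, manip
from scipy.spatial.transform import Rotation as R
def tool(o): 
    T=np.eye(4); T[:3,:3]=R.from_quat(o["ee_rot"]).as_matrix(); T[:3,3]=o["position"]; return T
def grab(n):
    o=manip.get_obs(); p,d=eyes.camera(n); c=eyes.camera_params(n)
    T=tool(o)@c["hand_eye"] if n=="wrist" else np.array(c["world_from_camera"])
    return p,d,c,T
def cloud(d,c,T):
    v,u=np.mgrid[:d.shape[0],:d.shape[1]]
    P=np.stack([(u-c["cx"])/c["fx"]*d,(v-c["cy"])/c["fy"]*d,d],-1)
    return P@T[:3,:3].T+T[:3,3]
def onplane(uv,z,c,T):
    uv=np.atleast_2d(uv).astype(float)
    r=np.c_[(uv[:,0]-c["cx"])/c["fx"],(uv[:,1]-c["cy"])/c["fy"],np.ones(len(uv))]@T[:3,:3].T
    return T[:3,3]+r*((z-T[2,3])/r[:,2])[:,None]
def masks(p):
    h=cv2.cvtColor(p,cv2.COLOR_RGB2HSV); H,S,V=h[...,0].astype(int),h[...,1],h[...,2]
    return dict(brass=(H>=12)&(H<=24)&(S>130)&(V>90),yellow=(H>=25)&(H<=35)&(S>150)&(V>120),red=((H<8)|(H>172))&(S>150)&(V>90))
E
python3 - <<'E'
from h import *
for n in("top","side"):
    f=np.load(n+"0.npz"); c=eyes.camera_params(n); T=np.array(c["world_from_camera"]); X=cloud(f["d"],c,T); m=masks(f["p"])
    for k,M in m.items():
        N,L,st,ce=cv2.connectedComponentsWithStats(M.astype(np.uint8))
        for i in range(1,N):
            if st[i,4]<6: continue
            Q=X[L==i]; hi=Q[Q[:,2]>Q[:,2].max()-.006]
            print(n,k,st[i,4],ce[i].round(1),"mean",Q.mean(0).round(4),"zmax",Q[:,2].max().round(4),"top",((hi.max(0)+hi.min(0))/2).round(4),np.ptp(hi,axis=0).round(3))
E
```

```text
top brass 313 [196.2 203.7] mean [0.5757 0.1357 0.0724] zmax 0.9603 top [0.5916 0.0224 0.9603] [0. 0. 0.]
top brass 147 [280.8 205.9] mean [ 0.5706 -0.0621  0.0231] zmax 0.0409 top [ 0.5707 -0.0637  0.0379] [0.024 0.024 0.006]
top brass 237 [339.6 216.7] mean [ 0.5478 -0.1929  0.0685] zmax 0.9603 top [0.5916 0.0224 0.9603] [0. 0. 0.]
top brass 17 [328.5 217.3] mean [ 0.5446 -0.1739  0.0374] zmax 0.0599 top [ 0.5462 -0.1747  0.0572] [0.005 0.003 0.005]
top brass 145 [279.3 234.3] mean [ 0.5025 -0.0586  0.0232] zmax 0.0412 top [ 0.5021 -0.0591  0.0382] [0.024 0.024 0.006]
top brass 175 [  1.2 348. ] mean [0.2327 0.5971 0.0334] zmax 0.0377 top [0.2515 0.5953 0.0348] [0.14  0.015 0.006]
top yellow 30 [194.2 181.4] mean [0.6269 0.142  0.0627] zmax 0.0707 top [0.6278 0.1418 0.0681] [0.019 0.005 0.005]
top red 10 [271.  119.8] mean [ 0.7813 -0.0384  0.0127] zmax 0.0154 top [ 0.7819 -0.0383  0.0133] [0.007 0.005 0.004]
top red 21 [178.6 183.2] mean [0.6225 0.1774 0.0665] zmax 0.0704 top [0.6219 0.1777 0.0675] [0.012 0.007 0.006]
side brass 1013 [ 34.3 136.8] mean [0.3644 0.6627 0.0276] zmax 
[... 247 characters left out ...]
0.4993] [0. 0. 0.]
side brass 403 [265.8 259.3] mean [ 0.563  -0.0746  0.0247] zmax 0.4993 top [ 0.1867 -0.5842  0.4993] [0. 0. 0.]
side brass 427 [229.7 272.1] mean [ 0.4948 -0.0725  0.0259] zmax 0.4993 top [ 0.1867 -0.5842  0.4993] [0. 0. 0.]
side brass 1121 [302.5 290.7] mean [ 0.5375 -0.1983  0.0585] zmax 0.4993 top [ 0.1867 -0.5842  0.4993] [0. 0. 0.]
side yellow 28 [230.1 176.1] mean [0.6105 0.1154 0.0833] zmax 0.4993 top [ 0.1867 -0.5842  0.4993] [0. 0. 0.]
side red 17 [219.3 169.8] mean [0.6223 0.1772 0.0678] zmax 0.0692 top [0.6224 0.1789 0.0673] [0.011 0.01  0.004]
side red 11 [346.6 217.6] mean [ 0.7803 -0.0382  0.0143] zmax 0.0157 top [ 0.7808 -0.0379  0.0139] [0.006 0.008 0.004]
```

```bash
python3 -c "
from workcell import eyes
print(eyes.camera_params('wrist'))"
python3 -m crank '[[[8.5,4.2,-4.6,0.5,0,0,0],[8.5,4.2,-4.6,0.5,0,0,0],[8.5,4.2,-4.6,0.5,0,0,0],[8.5,4.2,-4.6,0.5,0,0,0],[8.5,4.2,-4.6,0,0,0,0],[8.5,4.2,-4.6,0,0,0,0],[8.5,4.2,-4.6,0,0,0,0],[8.5,4.2,-4.6,0,0,0,0],[8.5,4.2,-4.6,0,0,0,0],[8.5,4,-4.3,0,0,0,0],[8.5,0,0,0,0,0,0],[8.5,0,0,0,0,0,0]]]' 60
python3 - <<'E'
from h import *
p,d,c,T=grab("wrist"); cv2.imwrite("pics/w1.png",p[:,:,::-1]); np.savez("w1.npz",p=p,d=d,T=T); print(T.round(3), d.min(), np.median(d))
E
```

```text
{'fx': 291.77568250499735, 'fy': 291.77568250499735, 'cx': 259.6611531163623, 'cy': 192.2697148692833, 'hand_eye': array([[-6.25441319e-04, -9.54387864e-01, -2.98568943e-01,
         7.56562803e-02],
       [ 9.99999791e-01, -6.45033907e-04, -3.29192174e-05,
         8.20272267e-05],
       [-1.61169390e-04, -2.98568902e-01,  9.54388068e-01,
        -1.44042840e-01],
       [ 0.00000000e+00,  0.00000000e+00,  0.00000000e+00,
         1.00000000e+00]])}
clock: 1.6
position: [0.5667, 0.1504, 0.2508]
ee_rot: [0.12, 0.993, -0.0, -0.001]
ft_force: [0.7, -0.2, -0.7]
grip_width: 0.996
grasp_force: 0.0
[[ 0.239  0.927  0.289  0.493]
 [ 0.971 -0.228 -0.071  0.169]
 [ 0.     0.298 -0.955  0.395]
 [ 0.     0.     0.     1.   ]] 0.0 0.37489688
```

View pics/w1.png

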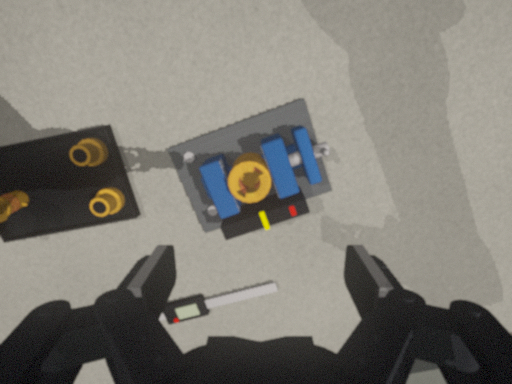

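The wrist view shows the port rim centred near (250,181), the yellow mark at (264,220) and the red mark at (293,211). Nothing is in the way.

```bash
cat >> h.py <<'E'
from scipy.optimize import least_squares
def circ(P,r=None):
    h=cv2.convexHull(P.astype(np.float32))[:,0]
    f=least_squares(lambda q:np.hypot(h[:,0]-q[0],h[:,1]-q[1])-(q[2] if r is None else r),[*P.mean(0),.02],loss="soft_l1",f_scale=5e-4)
    return f.x.round(4),np.sqrt(np.mean(f.fun**2)).round(5)
def port(n,p,d,c,T):
    X=cloud(d,c,T); m=masks(p); near=np.hypot(X[...,0]-.575,X[...,1]-.137)<.035
    k=m["brass"]&near&(abs(X[...,2]-.072)<.005); v,u=np.nonzero(k)
    print(n,"rimz",np.median(X[k][:,2]).round(4))
    k2=m["brass"]&(np.hypot(X[...,0]-.575,X[...,1]-.137)<.04)
    P=onplane(np.c_[u,v],.072,c,T)[:,:2]; q=circ(P); print(n,"port",q)
    for col in("yellow","red"):
        v,u=np.nonzero(m[col]&(np.hypot(X[...,0]-.6,X[...,1]-.15)<.07)&(X[...,2]>.05))
        P=onplane(np.c_[u,v],.068,c,T)[:,:2]; e=P.mean(0)-q[0][:2]
        print(n,col,P.mean(0).round(4),len(P),"r",np.hypot(*e).round(4),"ang",np.degrees(np.arctan2(e[1],e[0])).round(1), "long axis",np.degrees(np.arctan2(*np.linalg.svd(P-P.mean(0))[2][0][::-1])).round(1))
E
python3 - <<'E'
from h import *
f=np.load("w1.npz"); port("wrist",f["p"],f["d"],eyes.camera_params("wrist"),f["T"])
for n in("top","side"):
    g=np.load(n+"0.npz"); c=eyes.camera_params(n); port(n,g["p"],g["d"],c,np.array(c["world_from_camera"]))
E
```

```text
wrist rimz 0.0733
wrist port (array([0.5757, 0.1358, 0.0247]), np.float64(0.00034))
wrist yellow [0.6271 0.1408] 125 r 0.0516 ang 5.6 long axis 5.5
wrist red [0.6234 0.1766] 68 r 0.0628 ang 40.5 long axis 6.5
top rimz 0.0706
top port (array([0.5763, 0.1364, 0.0239]), np.float64(0.00043))
top yellow [0.6275 0.1414] 28 r 0.0514 ang 5.5 long axis -173.4
top red [0.6225 0.1772] 21 r 0.0616 ang 41.4 long axis -174.1
side rimz 0.0719
side port (array([0.5735, 0.1305, 0.0266]), np.float64(0.00145))
side yellow [0.6261 0.1411] 27 r 0.0537 ang 11.4 long axis -171.0
side red [0.6221 0.1768] 17 r 0.0671 ang 43.6 long axis -143.6
```

```bash

python3 -m crank '[[[8.5,-0.5,-5.5,0,0,0,-3],[8.5,-0.5,-5.5,0,0,0,-3],[8.5,-0.5,-5.5,0,0,0,-3],[8.5,-0.5,-5.5,0,0,0,-3],[8.5,-0.5,-5.5,0,0,0,-2],[8.5,-0.5,-5.5,0,0,0,-2],[8.5,0,0,0,0,0,0],[8.5,0,0,0,0,0,0]]]' 60
python3 - <<'E'
from h import *
p,d,c,T=grab("wrist"); cv2.imwrite("pics/w2.png",p[:,:,::-1]); np.savez("w2.npz",p=p,d=d,T=T)
X=cloud(d,c,T); m=masks(p)["brass"]
k=m&(abs(X[...,2]-.082)<.005)&(np.hypot(X[...,0]-.537,X[...,1]+.185)<.05); v,u=np.nonzero(k)
P=onplane(np.c_[u,v],.082,c,T)[:,:2]; r=cv2.minAreaRect((P*1000).astype(np.float32)); print("topz",np.median(X[k][:,2]),"block",r,len(P))
k=m&(X[...,2]<.073)&(X[...,2]>.045)&(np.hypot(X[...,0]-.537,X[...,1]+.185)<.06)&(X[...,2]>.05)
Q=X[k]; far=Q[np.hypot(*(Q[:,:2]-np.array(r[0])/1000).T)>.02]
e=far[:,:2]-np.array(r[0])/1000; print("barb ang",np.degrees(np.arctan2(*e.mean(0)[::-1])),np.hypot(*e.T).max(),far[:,2].max(),len(far))
E
```

```text
clock: 2.65
position: [0.5374, -0.1781, 0.2512]
ee_rot: [0.256, 0.967, 0.001, -0.0]
ft_force: [0.4, 0.6, -0.1]
grip_width: 0.994
grasp_force: 0.0
topz 0.08327618169068832 block ((538.7130737304688, -187.48489379882812), (25.640708923339844, 27.233503341674805), 59.210601806640625) 550
barb ang -30.92172340834374 0.04947685757869712 0.062021722702326865 233
```

View pics/w2.png

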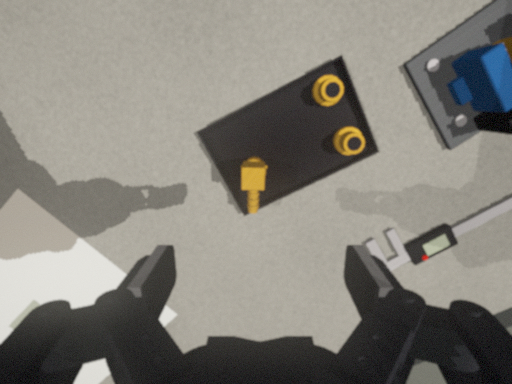

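The elbow block is at (254,176) with its barb straight down at (254,207) in this view. The world estimate is (0.5387, -0.1875) at yaw -31°, and its size of 26x27 mm and top at 83 mm match the given values. I'll grasp it now.

```bash

python3 -m crank '[[[8.5,0.13,-0.94,-3.5,0,0,-1.1],[8.5,0,0,-5,0,0,0],[8.5,0,0,-5,0,0,0],[8.5,0,0,-4,0,0,0],[8.5,0,0,-2.2,0,0,0],[8.5,0,0,-1,0,0,0],[8.5,0,0,0,0,0,0],[2,0,0,0,0,0,0],[2,0,0,0,0,0,0],[2,0,0,0,0,0,0],[2,0,0,0,0,0,0],[2,0,0,0,0,0,0],[2,0,0,0,0,0,0]]]' 60
```

```text
clock: 4.32
position: [0.5386, -0.1895, 0.0447]
ee_rot: [0.266, 0.964, 0.0, 0.0]
ft_force: [-0.8, 0.9, 4.7]
grip_width: 0.297
grasp_force: 60.8
```

```bash

python3 -m crank '[[[2,0,0,2,0,0,0],[2,0,0,4,0,0,0],[2,0,0,4,0,0,0],[2,0,0,4,0,0,0],[2,0.45,4.05,0,0,0,9],[2,0.45,4.05,0,0,0,9],[2,0.45,4.05,0,0,0,9],[2,0.45,4.05,0,0,0,9],[2,0.45,4.05,0,0,0,9],[2,0.45,4.05,0,0,0,9],[2,0.45,4.05,0,0,0,9],[2,0.5,4.05,0,0,0,8.5],[2,0,0,0,0,0,0],[2,0,0,0,0,0,0]]]' 60
python3 - <<'E'
from h import *
o=manip.get_obs();print(o["joint_pos"].round(2) if hasattr(o["joint_pos"],"round") else o["joint_pos"]); T=tool(o); print("tool y yaw",np.degrees(np.arctan2(T[1,1],T[0,1])), o["position"],o["torque"])
for n in("wrist","top","side"):
    p,d,c,T=grab(n); np.savez(n+"3.npz",p=p,d=d,T=T); cv2.imwrite(f"pics/{n}3.png",p[:,:,::-1])
a,b,s=[cv2.imread(f"pics/{n}3.png") for n in("wrist","top","side")]
im=np.vstack([np.hstack([cv2.resize(a,(400,300)),cv2.resize(b[130:280,120:320],(400,300))]),np.hstack([cv2.resize(s[60:240,120:360],(400,300))]*1+[np.zeros((300,400,3),np.uint8)])]); cv2.imwrite("pics/m3.png",im)
E
```

```text
clock: 6.08
position: [0.5748, 0.1337, 0.1849]
ee_rot: [-0.346, 0.938, -0.0, -0.0]
ft_force: [-0.9, -0.4, -2.7]
grip_width: 0.297
grasp_force: 60.0
[-0.54  0.29  0.29  1.64 -0.08  1.23  2.04]
tool y yaw 130.51016977470275 [0.57484825 0.13365586 0.18488505] [-0.07203743 -0.00880313 -0.05635526]
```

View pics/m3.png

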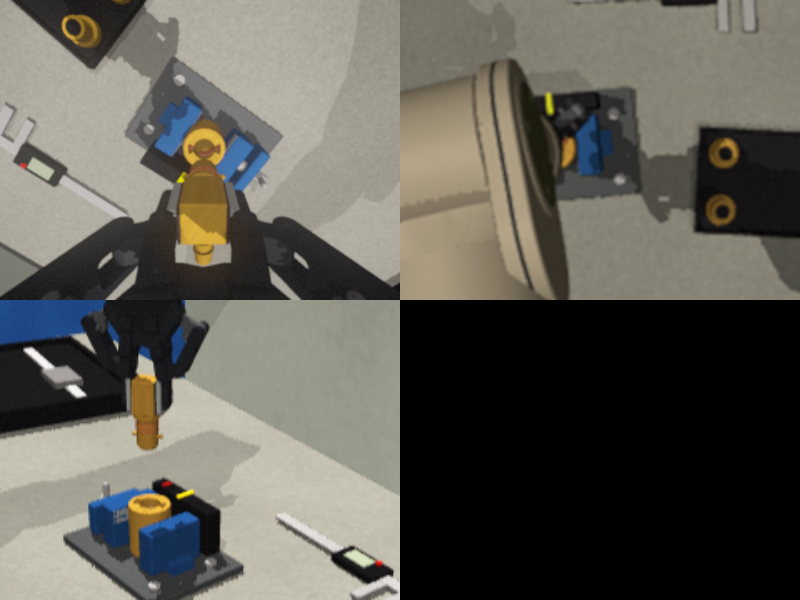

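In the wrist view the held elbow is upright with its barb pointing away. The port rim, at about (205,145) in that panel, lies directly ahead below it. The side view shows the elbow above the port. Next I'll measure the elbow against the port.

```bash
python3 - <<'E'
from h import *
o=manip.get_obs(); Tt=tool(o); Ti=np.linalg.inv(Tt); pos=np.array(o["position"])
for n in("wrist","side"):
    f=np.load(n+"3.npz"); p,d,T=f["p"],f["d"],f["T"]; c=eyes.camera_params(n); X=cloud(d,c,T); m=masks(p)["brass"]&(d>0)
    E=m&(X[...,2]>.135)&(X[...,2]<.24)&(np.hypot(X[...,0]-pos[0],X[...,1]-pos[1])<.06)
    Q=X[E]@Ti[:3,:3].T+Ti[:3,3]   # tool frame
    print(n,len(Q),"tool min/max",np.percentile(Q,2,axis=0).round(4),np.percentile(Q,98,axis=0).round(4))
    for a,b in((-.06,-.035),(-.03,-.005),(-.005,.005),(.005,.02),(.02,.045)):
        q=Q[(Q[:,2]>a)&(Q[:,2]<b)]
        if len(q)>10: print("  z",a,b,len(q),np.percentile(q,3,axis=0).round(4),np.percentile(q,97,axis=0).round(4))
    # port rim: outer edge pixels on plane
    k=m&(abs(X[...,2]-.072)<.006)&(np.hypot(X[...,0]-.576,X[...,1]-.136)<.035)
    v,u=np.nonzero(k); P=onplane(np.c_[u,v],.072,c,T)[:,:2]; h=cv2.convexHull(P.astype(np.float32))[:,0]
    cam=T[:2,3]; ax=Tt[:2,0]
    r=np.hypot(*(h-[.576,.136]).T); 
    g=least_squares(lambda q:np.hypot(*(h-q).T)-.025,[.576,.136],loss="soft_l1",f_scale=3e-4)
    print("  port r25 fit",g.x.round(4),"resid mm",(g.fun*1000).round(1))
    # spigot columns in raw image (side): widths
    rows=np.nonzero(E.any(1))[0]
    print("  rows",rows.min(),rows.max(),[(int(r),*np.nonzero(E[r])[0][[0,-1]].tolist()) for r in rows[::6]])
E
```

```text
wrist 6190 tool min/max [-0.0438 -0.0124 -0.0397] [0.0137 0.012  0.0282]
  z -0.06 -0.035 3356 [-0.011  -0.0122 -0.0398] [ 0.0131  0.0119 -0.0364]
  z -0.03 -0.005 1765 [-0.047  -0.0116 -0.029 ] [ 0.0135  0.0112 -0.0061]
  z -0.005 0.005 273 [ 0.0123 -0.0106 -0.0047] [0.015  0.0105 0.0029]
  z 0.005 0.02 162 [ 0.0063 -0.0096  0.0094] [0.0128 0.0094 0.0189]
  z 0.02 0.045 297 [ 0.0012 -0.0149  0.021 ] [0.0122 0.015  0.0355]
  port r25 fit [0.5758 0.135 ] resid mm [ 0.2 -0.6 -0.1 -0.6 -0.6 -0.5 -0.5 -0.7 -0.5 -0.3 -0.4 -0.2 -0.5 -0.
 -0.2  0.4 -0.  -0.2 -0.1  0.2  0.1  0.1 -0.2 -0.2 -0.6 -0.8 -0.9 -1.1
 -0.9 -0.4 -0.3 -0.  -0.2 -0.1  0.1 -0.1 -0.2 -0.1]
  rows 203 338 [(203, 260, 260), (209, 248, 273), (215, 244, 275), (221, 242, 274), (227, 234, 286), (233, 235, 283), (239, 234, 286), (245, 233, 287), (251, 231, 288), (257, 231, 289), (263, 229, 291), (269, 229, 290), (275, 230, 290), (281, 230, 290), (287, 230, 290), (293, 230, 289), (299, 230, 289), (305, 230, 289), (311, 232, 288), (317, 248, 272), (323, 250, 271), (329, 251, 269), (335, 253, 267)]
side 576 tool min/max [-0.0013 -0.013  -0.0384] [0.015  0.0114 0.0366]
  z -0.06 -0.035 70 [-0.0058 -0.013  -0.0386] [ 0.0142  0.0106 -0.0356]
  z -0.03 -0.005 188 [ 0.0101 -0.0127 -0.0294] [ 0.0148  0.0111 -0.0053]
  z -0.005 0.005 63 [ 0.0079 -0.0129 -0.0045] [0.0155 0.0115 0.0037]
  z 0.005 0.02 97 [-0.0004 -0.0116  0.0057] [0.0134 0.0085 0.0196]
  z 0.02 0.045 124 [ 0.0001 -0.0126  0.0208] [0.0131 0.0134 0.0381]
  port r25 fit [0.5735 0.1312] resid mm [ 2.   4.   3.  -0.2  1.   1.7  1.2  0.9 -0.  -1.4  1.1  1.6  4.8  3.9
  5.6  4.4  1.2 -0.7  0.2]
  rows 105 149 [(105, 202, 208), (111, 199, 211), (117, 199, 211), (123, 199, 212), (129, 200, 212), (135, 202, 214), (141, 202, 216), (147, 203, 213)]
```

```bash

python3 -m crank '[[[2,0.16,0.23,-2,0,0,0],[2,0,0,-2.5,0,0,0],[2,0,0,-1.5,0,0,0],[2,0,0,-0.5,0,0,0],[2,0,0,0,0,0,0],[2,0,0,0,0,0,0]]]' 60
python3 -m crank '[[[2,0,0,-0.2,0,0,0],[2,0,0,-0.2,0,0,0],[2,0,0,-0.1,0,0,0],[2,0,0,0,0,0,0]]]' 60
```

```text
clock: 6.98
position: [0.577, 0.137, 0.1203]
ee_rot: [-0.347, 0.938, 0.0, 0.001]
ft_force: [0.2, -0.2, -1.0]
grip_width: 0.298
grasp_force: 60.0
clock: 7.48
position: [0.5764, 0.1369, 0.1142]
ee_rot: [-0.347, 0.938, 0.0, -0.0]
ft_force: [-0.6, 0.6, -2.5]
grip_width: 0.297
grasp_force: 60.0
```

```bash

python3 -m crank '[[[2,0,0,-0.15,0,0,0],[2,0,0,-0.15,0,0,0],[2,0,0,-0.1,0,0,0],[2,0,0,0,0,0,0]]]' 60
python3 -m crank '[[[2,0,0,-0.15,0,0,0],[2,0,0,-0.15,0,0,0],[2,0,0,-0.1,0,0,0],[2,0,0,0,0,0,0]]]' 60
```

```text
clock: 7.98
position: [0.5764, 0.1369, 0.1102]
ee_rot: [-0.347, 0.938, 0.0, -0.0]
ft_force: [-0.1, 0.3, -3.2]
grip_width: 0.299
grasp_force: 60.0
clock: 8.48
position: [0.5764, 0.1368, 0.1062]
ee_rot: [-0.347, 0.938, -0.0, -0.0]
ft_force: [-0.1, -1.7, -2.4]
grip_width: 0.299
grasp_force: 60.0
```

```bash

python3 -m crank '[[[2,0,0,-0.15,0,0,0],[2,0,0,-0.15,0,0,0],[2,0,0,-0.1,0,0,0],[2,0,0,0,0,0,0]]]' 60
python3 -m crank '[[[2,0,0,-0.1,0,0,0],[2,0,0,-0.1,0,0,0],[2,0,0,-0.1,0,0,0],[2,0,0,0,0,0,0]]]' 60
```

```text
clock: 8.98
position: [0.5764, 0.1368, 0.1022]
ee_rot: [-0.347, 0.938, -0.0, -0.0]
ft_force: [0.3, -2.0, -2.4]
grip_width: 0.3
grasp_force: 60.0
clock: 9.48
position: [0.5765, 0.1368, 0.0992]
ee_rot: [-0.347, 0.938, -0.0, -0.0]
ft_force: [1.0, -1.8, -1.9]
grip_width: 0.297
grasp_force: 60.1
```

```bash

python3 -m crank '[[[2,0,-0.04,-0.15,0,0,0],[2,0,0,-0.15,0,0,0],[2,0,0,-0.15,0,0,0],[2,0,0,-0.15,0,0,0],[2,0,0,-0.1,0,0,0],[2,0,0,-0.1,0,0,0],[2,0,0,0,0,0,0]]]' 60
python3 -m crank '[[[2,0,0,-0.1,0,0,0],[2,0,0,-0.1,0,0,0],[2,0,0,0,0,0,0]]]' 60
```

```text
clock: 10.35
position: [0.5764, 0.1365, 0.0912]
ee_rot: [-0.347, 0.938, 0.0, -0.0]
ft_force: [-0.1, 0.7, -0.6]
grip_width: 0.296
grasp_force: 60.2
clock: 10.72
position: [0.5764, 0.1365, 0.0892]
ee_rot: [-0.347, 0.938, 0.0, -0.0]
ft_force: [0.4, 0.1, -1.7]
grip_width: 0.297
grasp_force: 60.1
```

```bash

python3 -m crank '[[[2,0,0,-0.1,0,0,0],[2,0,0,-0.05,0,0,0],[2,0,0,0,0,0,0]]]' 60
python3 -m crank '[[[2,0,0,-0.05,0,0,0],[2,0,0,-0.05,0,0,0],[2,0,0,0,0,0,0]]]' 60
python3 -m crank '[[[2,0,0,-0.05,0,0,0],[2,0,0,0,0,0,0]]]' 60
```

```text
clock: 11.1
position: [0.5765, 0.1365, 0.0878]
ee_rot: [-0.347, 0.938, 0.0, -0.0]
ft_force: [1.0, -0.9, -2.2]
grip_width: 0.294
grasp_force: 60.1
clock: 11.48
position: [0.5764, 0.1365, 0.0868]
ee_rot: [-0.347, 0.938, 0.0, -0.0]
ft_force: [-0.3, 0.2, -1.4]
grip_width: 0.295
grasp_force: 60.1
clock: 11.72
position: [0.5765, 0.1365, 0.0864]
ee_rot: [-0.347, 0.938, 0.0, 0.0]
ft_force: [1.0, 0.3, -1.0]
grip_width: 0.3
grasp_force: 60.1
```

```bash

python3 -m crank '[[[2,0,0,-0.05,0,0,0],[2,0,0,0,0,0,0]]]' 60
python3 -m crank '[[[2,0,0,-0.04,0,0,0],[2,0,0,0,0,0,0]]]' 60
python3 - <<'E'
from h import *
o=manip.get_obs(); print(o["torque"],o["ft_force"],o["position"])
E
```

```text
clock: 11.98
position: [0.5765, 0.1365, 0.0861]
ee_rot: [-0.347, 0.938, 0.0, 0.0]
ft_force: [-0.4, -0.3, 1.9]
grip_width: 0.295
grasp_force: 60.5
clock: 12.22
position: [0.5766, 0.1366, 0.086]
ee_rot: [-0.347, 0.938, 0.0, 0.0]
ft_force: [-2.1, -0.4, 5.8]
grip_width: 0.298
grasp_force: 61.1
[-0.13640413  0.63660437 -0.0093248 ] [-2.05767028 -0.42352752  5.84059567] [0.57661693 0.13656169 0.08603026]
```

Landed at TCP z = 0.086 as predicted. I'll ease the load, then run clockwise.

```bash
cat > s.py <<'E'
from h import *
o=manip.get_obs(); T=tool(o); print("yaw",np.degrees(np.arctan2(-T[1,0],-T[0,0])).round(2),"tq",np.round(o["torque"],3),"F",np.round(o["ft_force"],1),"pos",np.round(o["position"],4),"clk",round(o["clock"],2))
E
python3 -m crank '[[[2,0,0,0.06,0,0,0],[2,0,0,0,0,0,0]]]' 60 >/dev/null; python3 s.py
python3 -m crank '[[[2,0,0,-0.015,0,0,-4],[2,0,0,-0.015,0,0,-4],[2,0,0,0,0,0,0]]]' 60 >/dev/null; python3 s.py
python3 -m crank '[[[2,0.002,-0.005,-0.019,0,0,-5],[2,0.002,-0.005,-0.019,0,0,-5],[2,0,0,0,0,0,0]]]' 60 >/dev/null; python3 s.py
```

```text
yaw 40.6 tq [-0.08   0.278  0.028] F [-2.   0.1  2.2] pos [0.5765 0.1365 0.0861] clk 12.47
yaw 32.63 tq [-0.151 -0.018 -0.007] F [-0.1 -0.4  1.8] pos [0.5767 0.1365 0.0858] clk 12.85
yaw 22.71 tq [-0.196  0.041 -0.031] F [-0.6 -0.5  3.8] pos [0.5766 0.1363 0.0854] clk 13.22
```

```bash

python3 -m crank '[[[2,0.002,-0.005,0.01,0,0,-5],[2,0.002,-0.005,-0.019,0,0,-5],[2,0,0,0,0,0,0]]]' 60 >/dev/null; python3 s.py
python3 -m crank '[[[2,0.002,-0.005,-0.019,0,0,-5],[2,0.002,-0.005,-0.019,0,0,-5],[2,0,0,0,0,0,0]]]' 60 >/dev/null; python3 s.py
python3 -m crank '[[[2,0.0,-0.0,-0.011,0,0,-3],[2,0,0,0,0,0,0]]]' 60 >/dev/null; python3 s.py; python3 -m crank '[[[2,0,0,0,0,0,0]]]'>/dev/null; python3 s.py
```

```text
yaw 12.78 tq [-0.206 -0.079 -0.03 ] F [ 1.1 -1.1  0.4] pos [0.5765 0.1362 0.0851] clk 13.6
yaw 2.8 tq [-0.222 -0.104 -0.047] F [-0.2 -0.5  1.1] pos [0.5765 0.136  0.0848] clk 13.97
yaw -0.19 tq [-0.41  -0.007  0.009] F [ 0.6 -1.3  1.1] pos [0.5765 0.136  0.0847] clk 14.22
yaw -0.24 tq [-0.456  0.012 -0.028] F [ 0.5 -1.8  1.3] pos [0.5765 0.136  0.0847] clk 14.35
```

```bash
echo 'import sys; sys.exit(1 if o["torque"][2]>0.07 else 0)' >> s.py
python3 -m crank '[[[2,0,-0.02,-0.006,0,0,-1.5],[2,0,0,0,0,0,-1.5],[2,0,0,-0.006,0,0,-1.5],[2,0,0,0,0,0,0]]]'>/dev/null; python3 s.py &&
python3 -m crank '[[[2,0,0,-0.006,0,0,-1.5],[2,0,0,0,0,0,0]]]'>/dev/null && python3 s.py &&
python3 -m crank '[[[2,0,0,-0.006,0,0,-1.5],[2,0,0,0,0,0,0]]]'>/dev/null && python3 s.py &&
python3 -m crank '[[[2,0,0,-0.006,0,0,-1.5],[2,0,0,0,0,0,0]]]'>/dev/null && python3 s.py &&
python3 -m crank '[[[2,0,0,-0.006,0,0,-1.5],[2,0,0,0,0,0,0]]]'>/dev/null && python3 s.py &&
python3 -m crank '[[[2,0,0,-0.006,0,0,-1.5],[2,0,0,0,0,0,0]]]'>/dev/null && python3 s.py &&
python3 -m crank '[[[2,0,0,-0.006,0,0,-1.5],[2,0,0,0,0,0,0]]]'>/dev/null && python3 s.py
```

```text
yaw -4.92 tq [-0.41   0.046  0.015] F [ 0.1 -1.3 -0. ] pos [0.5765 0.1359 0.0845] clk 14.85
yaw -6.43 tq [-0.52   0.026  0.065] F [-0.5 -1.4 -0.6] pos [0.5765 0.1359 0.0845] clk 15.1
yaw -7.93 tq [-0.542  0.143  0.011] F [ 0.4 -1.9 -1.6] pos [0.5765 0.1359 0.0844] clk 15.35
yaw -9.43 tq [-0.631  0.094 -0.021] F [-0.1 -1.7 -0.5] pos [0.5765 0.1359 0.0844] clk 15.6
yaw -10.94 tq [-0.705  0.168  0.011] F [-0.6 -1.9 -0.5] pos [0.5765 0.1359 0.0844] clk 15.85
yaw -12.43 tq [-0.798  0.179 -0.051] F [-0.9 -3.3 -1.1] pos [0.5765 0.1359 0.0843] clk 16.1
yaw -13.94 tq [-0.934  0.251 -0.01 ] F [-1.7 -4.1 -0.3] pos [0.5765 0.1359 0.0843] clk 16.35
```

```bash

python3 -m crank '[[[2,-0.01,-0.04,-0.006,0,0,-1.5],[2,0,0,0,0,0,0],[2,0,0,0,0,0,0]]]'>/dev/null; python3 s.py &&
python3 -m crank '[[[2,0,-0.01,-0.006,0,0,-1.5],[2,0,0,0,0,0,0]]]'>/dev/null && python3 s.py &&
python3 -m crank '[[[2,0,-0.01,-0.006,0,0,-1.5],[2,0,0,0,0,0,0]]]'>/dev/null && python3 s.py &&
python3 -m crank '[[[2,0,-0.01,-0.006,0,0,-1.5],[2,0,0,0,0,0,0]]]'>/dev/null && python3 s.py &&
python3 -m crank '[[[2,0,-0.01,-0.006,0,0,-1.5],[2,0,0,0,0,0,0]]]'>/dev/null && python3 s.py
```

```text
yaw -15.38 tq [-0.581  0.062  0.025] F [-1.3 -2.3 -0.3] pos [0.5765 0.1358 0.0842] clk 16.73
yaw -16.92 tq [-0.335  0.055 -0.016] F [-1.  -1.  -1.3] pos [0.5765 0.1357 0.0842] clk 16.98
yaw -18.42 tq [-0.092  0.02  -0.022] F [ 0.3 -1.1 -0.9] pos [0.5765 0.1357 0.0841] clk 17.23
yaw -19.92 tq [-0.017 -0.005 -0.048] F [-0.1  0.1 -0.7] pos [0.5765 0.1355 0.0841] clk 17.48
yaw -21.42 tq [ 0.079 -0.101  0.03 ] F [ 0.5  0.6 -1.6] pos [0.5765 0.1354 0.0841] clk 17.73
```

```bash

python3 -m crank '[[[2,0,0,-0.006,0,0,-1.5],[2,0,0,0,0,0,0]]]'>/dev/null; python3 s.py &&
python3 -m crank '[[[2,0,0,-0.006,0,0,-1.5],[2,0,0,0,0,0,0]]]'>/dev/null && python3 s.py &&
python3 -m crank '[[[2,0,0,-0.006,0,0,-1.5],[2,0,0,0,0,0,0]]]'>/dev/null && python3 s.py &&
python3 -m crank '[[[2,0,0,-0.006,0,0,-1.5],[2,0,0,0,0,0,0]]]'>/dev/null && python3 s.py &&
python3 -m crank '[[[2,0,0,-0.006,0,0,-1.5],[2,0,0,0,0,0,0]]]'>/dev/null && python3 s.py &&
python3 -m crank '[[[2,0,0,-0.006,0,0,-1.5],[2,0,0,0,0,0,0]]]'>/dev/null && python3 s.py &&
python3 -m crank '[[[2,0,0,-0.006,0,0,-1.5],[2,0,0,0,0,0,0]]]'>/dev/null && python3 s.py
```

```text
yaw -22.92 tq [ 0.125 -0.061  0.092] F [ 0.4  0.8 -0.7] pos [0.5765 0.1354 0.084 ] clk 17.98
```

```bash
for i in 1 2 3; do python3 -m crank '[[[2,0,0,0,0,0,0]]]'>/dev/null; python3 s.py; done
```

```text
yaw -22.88 tq [ 0.223 -0.104  0.066] F [-0.1  0.8  0. ] pos [0.5765 0.1353 0.084 ] clk 18.1
yaw -22.88 tq [ 0.217 -0.061  0.078] F [ 0.1  1.3 -0.2] pos [0.5765 0.1353 0.084 ] clk 18.23
yaw -22.89 tq [ 0.262 -0.06   0.095] F [ 0.4  1.  -0.4] pos [0.5765 0.1353 0.084 ] clk 18.35
```

```bash
python3 -m crank '[[[2,0,0,-0.004,0,0,-1],[2,0,0,0,0,0,0]]]'>/dev/null; python3 s.py; for i in 1 2 3; do python3 -m crank '[[[2,0,0,0,0,0,0]]]'>/dev/null; python3 s.py; done
```

```text
yaw -23.92 tq [ 0.302 -0.055  0.104] F [-0.   1.2 -0.8] pos [0.5765 0.1353 0.084 ] clk 18.6
yaw -23.89 tq [ 0.358 -0.025  0.125] F [0.1 0.9 0.5] pos [0.5765 0.1353 0.084 ] clk 18.73
yaw -23.89 tq [ 0.271 -0.054  0.12 ] F [-0.3  1.9  0.3] pos [0.5765 0.1353 0.084 ] clk 18.85
yaw -23.89 tq [ 0.306 -0.133  0.116] F [-0.4  1.2  0.2] pos [0.5765 0.1353 0.084 ] clk 18.98
```

```bash
python3 -m crank '[[[2,0,0,-0.003,0,0,-0.8],[2,0,0,0,0,0,0]]]'>/dev/null; python3 s.py; for i in 1 2 3; do python3 -m crank '[[[2,0,0,0,0,0,0]]]'>/dev/null; python3 s.py; done
```

```text
yaw -24.71 tq [ 0.371 -0.129  0.187] F [0.1 1.8 1.4] pos [0.5765 0.1352 0.0839] clk 19.23
yaw -24.69 tq [ 0.333 -0.094  0.183] F [0.1 1.  2.5] pos [0.5765 0.1352 0.0839] clk 19.35
yaw -24.69 tq [ 0.371 -0.149  0.183] F [-0.   1.5  2.4] pos [0.5765 0.1352 0.0839] clk 19.48
yaw -24.69 tq [ 0.377 -0.096  0.212] F [0.4 0.7 2.4] pos [0.5765 0.1352 0.0839] clk 19.6
```

Torque has risen firmly to about 0.19 N·m, so I'm backing off 30° to the yellow mark.

```bash
python3 -m crank '[[[2,0,0.01,0.019,0,0,5],[2,0,0.01,0.019,0,0,5],[2,0,0.01,0.019,0,0,5],[2,0,0.01,0.019,0,0,5],[2,0,0.01,0.019,0,0,5],[2,0,0.01,0.019,0,0,5.3],[2,0,0,0,0,0,0],[2,0,0,0,0,0,0]]]'>/dev/null; python3 s.py
python3 - <<'E'
from h import *
for n in("wrist","side","top"):
    p,d,c,T=grab(n); np.savez(n+"4.npz",p=p,d=d,T=T); cv2.imwrite(f"pics/{n}4.png",p[:,:,::-1])
a,b,s=[cv2.imread(f"pics/{n}4.png") for n in("wrist","top","side")]
cv2.imwrite("pics/m4.png",np.hstack([cv2.resize(a,(400,300)),cv2.resize(s[120:260,130:317],(400,300))]))
E
```

```text
yaw 5.46 tq [-0.314 -0.019 -0.028] F [ 0.5 -1.1  0.1] pos [0.5764 0.1353 0.0849] clk 20.6
```

View pics/m4.png

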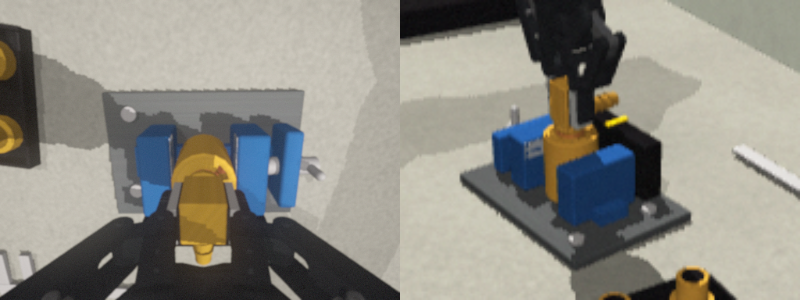

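The barb (side panel, about (605,100)) sits above the yellow mark at (615,122), and the elbow is upright in the port. I'll release it and retreat straight up.

```bash
python3 -m crank '[[[3.5,0,0,0,0,0,0],[4.5,0,0,0,0,0,0],[6,0,0,0,0,0,0],[6,0,0,0,0,0,0],[6,0,0,0,0,0,0],[6,0,0,2,0,0,0],[6,0,0,4,0,0,0],[6,0,0,4,0,0,0],[6,0,0,5,0,0,0],[6,0,0,0,0,0,0],[6,0,0,0,0,0,0]]]'; python3 s.py
python3 - <<'E'
from h import *
p,d,c,T=grab("wrist"); cv2.imwrite("pics/w5.png",p[:,:,::-1]); X=cloud(d,c,T); m=masks(p)["brass"]
ctr=np.array([.5759,.1355])
near=np.hypot(X[...,0]-ctr[0],X[...,1]-ctr[1])<.065
zt=np.percentile(X[m&near][:,2],98); k=m&near&(X[...,2]>zt-.005); v,u=np.nonzero(k)
P=onplane(np.c_[u,v],np.median(X[k][:,2]),c,T)[:,:2]; r=cv2.minAreaRect((P*1000).astype(np.float32)); print("topz",np.median(X[k][:,2]),r)
Q=X[m&(X[...,2]>.08)&(X[...,2]<.115)&near]; far=Q[np.hypot(*(Q[:,:2]-ctr).T)>.022]
if len(far): e=far[:,:2]-np.array(r[0])/1000; print("barb",np.degrees(np.arctan2(*e.mean(0)[::-1])),np.hypot(*e.T).max(),len(far))
v,u=np.nonzero(masks(p)["yellow"]&near); 
if len(u): print("yellow",onplane(np.c_[u,v],.068,c,T).mean(0),len(u))
s=grab("side")[0][120:260,130:317,::-1]; cv2.imwrite("pics/m5.png",np.hstack([cv2.resize(p[:,:,::-1],(400,300)),cv2.resize(s,(400,300))]))
E
```

```text
clock: 22.12
position: [0.5763, 0.1358, 0.2346]
ee_rot: [-0.049, 0.999, 0.0, -0.0]
ft_force: [0.2, 0.3, -0.0]
grip_width: 0.703
grasp_force: 0.0
yaw 5.61 tq [0.022 0.051 0.015] F [ 0.2  0.3 -0. ] pos [0.5763 0.1358 0.2346] clk 22.12
topz 0.12337471992120574 ((578.018798828125, 135.2044219970703), (25.781972885131836, 25.825944900512695), 5.561364650726318)
barb 5.969036465861556 0.049443075406615994 289
```

View pics/m5.png

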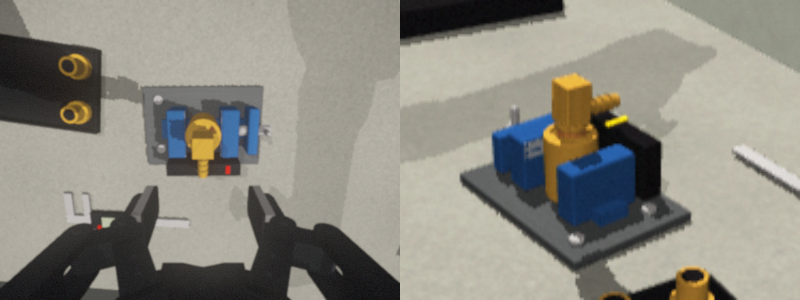

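The elbow stands upright and released in the port. Its yaw measures 5.6–6.0° against the mark's 5.6°, its top is at about 122 mm, and the barb covers the yellow mark near (203,170) in the wrist panel.

```bash
python3 -c "
from workcell import job
print(job.hand_in())"
```

```text
the job is handed in; nothing more can be done
None
```

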